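Isolate the bench spinner and seat its keyed rotor

ROBOT

A 6-joint arm with a two-finger parallel gripper is mounted at the origin on the work surface. World frame = base frame: x ahead of the robot, y to its left, z up, the work surface at z = 0. Lengths are in m, angles in rad, forces in N, time in s.
With the tool pointing down it reaches from about 0.3 to 0.75 m from the base axis. Payload 8.5 kg.
Tool frame: the origin (TCP) lies between the finger pads, 19 mm behind the fingertips; this is the grasp point; z points along the fingers, y is the line along which they close (so a half turn about z gives the same grasp; the last joint's range is limited). The gripper opens to 88 mm and grips with 3 to 60 N. Pads are 18 mm wide; open, the fingers measure 123 mm over their backs; the gripper's body (75 mm by 187 mm) begins 45 mm behind the grasp point.
Start: joints at [-1.509, 0.381, 1.297, -0, 1.464, -0.215], TCP at [0.15, -0.529, 0.257] pointing down, gripper open.
Joint ranges: [-3.11, 3.11], [-0.89, 2.33], [0.22, 2.48], [-1.42, 4.56], [0.17, 2.85], [-2.88, 2.88]. Speed limits (rad/s): [2.39, 2.39, 3.14, 3.14, 3.14, 3.14].

INTERFACE

Orientations are given as a unit quaternion [x, y, z, w].
In Python, from bench import ctrl, vision gives the robot as it stands. The module is installed in compiled form; this text tells all that it offers.
- The arm moves only by the shell command python3 -m handwheel 'ROWS' [FORCE]. ROWS is JSON, a list of rows, each an object of numbers: "rx", "ry", "rz": the turn, a rotation vector about the world's x, y, z in degrees; "tx", "ty", "tz": the shift along the world's x, y, z in m; "hand": the opening, from 0 (shut) to 1 (fully open). In form: [{"rx": .., "ry": .., "rz": .., "tx": .., "ty": .., "tz": .., "hand": ..}, ...]. A call has 1 to 20 rows; each row shifts and turns the commanded pose from where the row before left it; what a row does not reach is not made up. A row lasts 1/8 s, in which the tool goes at most 62.5 mm and 10.7 degrees, less where a joint would pass 70% of its speed; a pose out of reach is approached as far as the arm can. A call with a gripper value outside its range is refused whole. The fingers move at their own pace and stop on an object; FORCE is the grip in N (left out, the last holds). Time passes only in rows, so rows that do not move let the fingers close. It gives the time, the measured TCP pose, the force, the opening and the grip force at its end, in the units of the state.
- ctrl.state(): the state, without advancing time (a new reading comes with each control period).
- vision.get_image(name): name is "scene" or "side" or "wrist"; returns (picture, depth): 384x512x3 uint8, blue, green, red; 384x512 float32, m along the optical axis (not along the pixel's ray), 0 where there is no reading.
- vision.camera_info(name): a dict with "fx", "fy", "cx", "cy" (pixels), "R" (3x3) and "t" (3): a world point X has camera coordinates R X + t. Camera axes: x right, y down, z forward; pixel columns grow to the right and rows downward; lengths in m; the calibration is good to about 2 mm. A picture is of the moment at which its call begins: read the wrist's pose just before it. camera_info takes no time and is no camera call; for the wrist camera it gives the pose at the moment of the call.
- ctrl.hand_in(): hands the job in; it is judged then, once.
The state is a dict: "time": time; "joint_pos": joint angles; "joint_velocities": joint speeds; "joint_torque": joint torques, N m; "tool_pos": TCP position; "ee_rot": TCP orientation; "contact_force": force on the tool from outside, world axes, zero at the start; "moment": the same for the moment, N m; "gripper_width": opening from 0.0 (shut) to 1.0 (fully open); "grasp_force": force on a finger pad.
Only numpy, scipy, OpenCV 4.12 (cv2) and the standard library are available. Lean on these libraries where they do the work, as an engineer would, in place of code of your own. Each camera call takes 0.05 s, during which the arm holds its last target. There are 200 camera calls.

TASK

Switch the bench spinner off at its toggle lever before you lift the rotor. Then take the rotor off its stand by its bar grip, put its keyed shaft down into the spinner's hub, turn it until the key slips into the keyway, and push it fully home against the ejector spring. Finish while still gripping the rotor and pressing it down so that it stays home; do not let go, and leave the bin, tube rack and wash bottle where they are.

Things in the scene. Friction and masses are not known exactly. Their poses are not given: they have to be found in the camera images.
- machine: Bench spinner, fixed to the bench: a low blue box 170 (its x) x 280 (its y) x 70 mm high. Origin at the centre of its underside, z up. The hub stands on its deck at (0, -60) mm and the toggle switch at (0, +85) mm of its frame. Spinner and stand may change places: either can be on the left.
- hub_mouth (a point): Centre of the top rim of the aluminium hub, 112 mm above the bench, z up. Hub: upright collar, 44 mm outside, 42 mm tall above the deck, round bore 18 mm. One keyway: a slot 8 mm wide, open at the top and cut through the wall over its full height, on the -x side of this frame. The hub can turn about z but is stiff (0.3 N m), so it stays as found.
- ejector_top (a point): Top of the spring ejector pin (12 mm diameter) inside the hub's bore, 24 mm below the rim at rest. It pushes up with 4 to 8 N over the last 12 mm of the shaft's way down, so a rotor that is let go does not stay home.
- power (a joint): Toggle lever of the power switch, rad: 0 = off (leaning 26 degrees to the -x side of the spinner), 0.9 = on (leaning as far to its +x side). It starts on. Top-heavy, over-centre: it falls to the nearer end and rests there; about 1 N at the tip moves it.
- power_tip (a point): Top end of the toggle lever. Hinge axis along the spinner's y, 54 mm below this point along the lever, 80 mm above the bench. The lever is an 8 mm steel rod with a round steel grip 14 mm in diameter and 20 mm long at its end; two low black cheeks up to 83 mm above the bench stand beside its foot.
- stand: Grey rotor stand, fixed to the bench: a tube of 60 mm outside and 34 mm inside diameter, 45 mm high, on a round foot of 90 mm diameter. Origin at the centre of its underside.
- rotor: White tube rotor, loose, 0.14 to 0.28 kg, hanging upright in the stand, disc on the stand's rim. Origin on its axis at the disc's underside, z up. Disc 84 mm diameter, 14 mm thick. Home = this origin at hub_mouth, with x axes alike. On top a bar grip along x, 44 long x 12 wide x 40 mm high, and a rib 6 mm high, 8 mm wide from bar to disc edge at -x, right above the key.
- rotor_tip (a point): Lower end of the rotor's steel shaft, 36 mm below the rotor's origin. Shaft 16 mm diameter, tapered tip; one key on its -x side, 6 mm wide, reaching 13 mm from the axis, from 4 to 24 mm below the origin. The last 12 mm are plain and enter the bore at any angle; then the key stands on the hub's rim until it meets the keyway.
- rotor_grip (a point): Middle of the length and width of the rotor's bar grip, 39 mm above the rotor's origin, 25 mm above the disc's top and 15 mm below the bar's top. Pinch the bar here across its 12 mm (rotor's y).
- bin: Yellow open parts bin, 100 x 150 x 50 mm, origin at the centre of its underside. Leave it alone.
- rack: Grey rack block with clear tubes, 70 x 130 x 62 mm, origin at the centre of its underside. Leave it alone.
- washbottle: White wash bottle, 60 mm diameter, 160 mm high, origin at the centre of its underside. Leave it alone.

How it is judged:
On the way, in this order (a step that is already met when the one before it is completed fails the run):
1. the power lever is switched off (value of joint power below 0.2 rad), for 0.2 s.
2. the rotor is lifted off its stand (distance between rotor and stand above 0.09 m), for 0.1 s.
At the end, for the whole second after the job is handed in: Lever off (below 0.2 rad); rotor still and home: disc within 3 mm of the rim (4 mm below at most), axis within 3 mm, key within 0.3 rad of the keyway, tilt under 0.08 rad, pressing on the spinner with over 4 N; fingers still on the bar with over 3 N, TCP within 30 mm of the grip point (value of joint power below 0.2 rad and z of rotor in the frame of hub_mouth between -0.004 and 0.003 m and horizontal distance between rotor and hub_mouth below 0.003 m and angle between the x axis of rotor and the x axis of hub_mouth, either way round below 0.3 rad and angle between rotor's own z axis and vertical below 0.08 rad and contact force between rotor and machine above 4 N and contact force between the fingers and rotor above 3 N and distance between the grasp point and rotor_grip below 0.03 m and linear speed of rotor below 0.02 m/s); the arm keeps its last pose, push and grip.
It fails at once if the yellow parts bin is pushed more than 30 mm (distance of bin from where it was at the start of the episode above 0.03 m).
It fails at once if the tube rack is pushed more than 30 mm (distance of rack from where it was at the start of the episode above 0.03 m).
It fails at once if the wash bottle is pushed more than 30 mm (distance of washbottle from where it was at the start of the episode above 0.03 m).
It also fails if it takes over 51 s, if anything falls off the work surface, if the arm or the gripper's body presses on something with over 40 N, if the wrist force passes 120 N, or if a joint passes its speed limit or range.

## Working session

There is one attempt and no reset: what is moved stays moved. The work goes in short steps, Python scripts to look and compute and a shell command to move; the robot and the scene stay as the last step left them, time stands still between calls to the robot, and variables do not carry over. Pictures are saved under pics/ and viewed, at most 10 in all, crops included, and the job is handed in when it is done.

```bash
mkdir -p pics; cat > h.py <<'E'
import numpy as np, cv2
from bench import ctrl, vision
def cloud(name):
    i=vision.camera_info(name); im,d=vision.get_image(name)
    v,u=np.mgrid[:384,:512]
    P=np.stack([(u-i['cx'])/i['fx']*d,(v-i['cy'])/i['fy']*d,d],-1)
    W=(P-i['t'])@np.array(i['R']); W[d==0]=np.nan
    return im,d,W
E
python3 - <<'E'
from h import *
print(ctrl.state())
ims=[]
for n in ['scene','side']:
    im,d,W=cloud(n); np.savez(n+'.npz',im=im,W=W); ims.append(im)
    i=vision.camera_info(n); print(n,i['fx'],-np.array(i['R']).T@i['t'])
    cv2.imwrite(f'pics/{n}0.png',im)
E
```

```text
{'time': 0.0, 'joint_pos': array([-1.50931392e+00,  3.81193537e-01,  1.29823585e+00,  2.00655724e-05,
        1.46362016e+00, -2.15293991e-01]), 'joint_velocities': array([ 5.73524279e-04,  1.10093136e-04,  1.20565475e-05, -9.62098977e-04,
        1.95105448e-03, -7.69050382e-04]), 'joint_torque': array([-3.60015074e-04, -4.37931383e+01, -2.24557579e+01,  7.13204057e-02,
        3.53066158e-02, -1.24743087e-04]), 'tool_pos': array([ 0.15028058, -0.52880974,  0.25684748]), 'ee_rot': array([ 9.90439512e-01,  1.37945798e-01,  6.59118042e-05, -7.25530987e-04]), 'contact_force': array([ 0.27407372, -0.23685054,  0.15511581]), 'moment': array([ 0.0324179 , -0.00436318, -0.0467209 ]), 'grasp_force': 0.0, 'gripper_width': 0.9970599625784353}
scene 348.47250922066394 [1.10444256 0.01652027 0.85413164]
side 433.29445571643305 [0.25601249 0.53228404 0.90369343]
```

View pics/scene0.png

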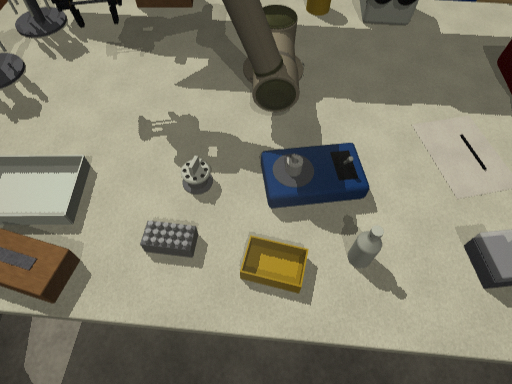

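View pics/side0.png

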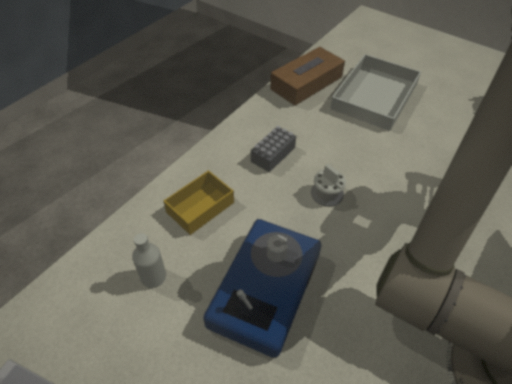

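The scene picture shows the rotor on its stand at about (197,172), and the spinner at about (315,175) with its hub at (295,163) and lever at (348,160). The rack is at (170,237), the bin at (275,263) and the bottle at (366,248). The side view agrees. Next I measure these.

```bash
python3 - <<'E'
from h import *
for n in ['scene','side']:
    z=np.load(n+'.npz'); im,W=z['im'].astype(int),z['W']
    blue=(im[...,0]>im[...,2]+40)&(abs(W[...,2]-.07)<.006)
    r=cv2.minAreaRect((W[blue][:,:2]*1000).astype(np.float32)); print(n,'deck',r,W[blue][:,2].mean())
    c=np.array(r[0])/1000
    a=(np.hypot(W[...,0]-c[0],W[...,1]-c[1])<.14)&(W[...,2]>.085)
    for lo,hi in [(.085,.1),(.1,.108),(.108,.118),(.118,.14)]:
        m=a&(W[...,2]>lo)&(W[...,2]<hi); P=W[m]
        for nm,s in [('hub',P[:,1]<c[1]+.02),('lev',P[:,1]>c[1]+.02)]:
            if s.sum(): print(nm,lo,s.sum(),P[s].mean(0).round(4),P[s].min(0).round(3),P[s].max(0).round(3))
    a=(abs(W[...,0]-.45)<.2)&(abs(W[...,1]+.17)<.12)
    for lo,hi in [(.02,.04),(.055,.062),(.062,.068),(.07,.09),(.09,.105)]:
        P=W[a&(W[...,2]>lo)&(W[...,2]<hi)]
        if len(P): print('rot',lo,len(P),P.mean(0).round(4),P.min(0).round(3),P.max(0).round(3))
E
```

```text
scene deck ((506.3175354003906, 141.54998779296875), (164.40396118164062, 273.41766357421875), 12.523983001708984) 0.06835629830555748
hub 0.085 70 [0.5287 0.0824 0.0929] [0.503 0.062 0.085] [0.541 0.106 0.1  ]
lev 0.085 8 [0.492  0.2219 0.0911] [0.479 0.207 0.085] [0.498 0.227 0.098]
hub 0.1 46 [0.5244 0.0809 0.1039] [0.499 0.061 0.1  ] [0.54  0.105 0.108]
lev 0.1 3 [0.4986 0.2246 0.1038] [0.493 0.224 0.101] [0.503 0.226 0.105]
hub 0.108 149 [0.5186 0.084  0.1109] [0.494 0.061 0.108] [0.54  0.104 0.114]
lev 0.108 7 [0.5061 0.2261 0.1148] [0.497 0.223 0.111] [0.51  0.232 0.118]
lev 0.118 24 [0.5089 0.2287 0.1262] [0.503 0.222 0.119] [0.516 0.236 0.13 ]
rot 0.02 35 [ 0.5602 -0.1827  0.0247] [ 0.54  -0.209  0.02 ] [ 0.567 -0.163  0.033]
rot 0.055 393 [ 0.5433 -0.1889  0.0582] [ 0.499 -0.231  0.055] [ 0.577 -0.15   0.062]
rot 0.062 23 [ 0.526  -0.186   0.0646] [ 0.496 -0.201  0.062] [ 0.557 -0.174  0.067]
rot 0.07 55 [ 0.5425 -0.1887  0.0794] [ 0.518 -0.201  0.07 ] [ 0.558 -0.181  0.09 ]
rot 0.09 73 [ 0.5377 -0.1907  0.0969] [ 0.516 -0.201  0.09 ] [ 0.557 -0.181  0.101]
side deck ((499.
[... 369 characters left out ...]
 0.1042] [0.491 0.226 0.101] [0.499 0.232 0.108]
hub 0.108 241 [0.5171 0.0859 0.1114] [0.492 0.061 0.108] [0.538 0.107 0.114]
lev 0.108 16 [0.4965 0.2312 0.1141] [0.493 0.224 0.108] [0.503 0.237 0.118]
lev 0.118 58 [0.5032 0.2315 0.1254] [0.496 0.225 0.118] [0.513 0.237 0.13 ]
rot 0.02 73 [ 0.5249 -0.1669  0.0267] [ 0.504 -0.189  0.02 ] [ 0.555 -0.159  0.036]
rot 0.055 361 [ 0.5324 -0.1795  0.0584] [ 0.493 -0.23   0.055] [ 0.575 -0.148  0.062]
rot 0.062 49 [ 0.5241 -0.1817  0.0645] [ 0.498 -0.215  0.062] [ 0.567 -0.156  0.068]
rot 0.07 81 [ 0.5323 -0.185   0.0804] [ 0.512 -0.191  0.071] [ 0.557 -0.178  0.09 ]
rot 0.09 91 [ 0.534  -0.1884  0.0966] [ 0.513 -0.199  0.09 ] [ 0.556 -0.179  0.101]
```

```bash
python3 -m handwheel '[{"tx":0.025,"ty":0.024,"tz":0.003,"hand":1},{"tx":0.025,"ty":0.024,"tz":0.003,"hand":1},{"tx":0.025,"ty":0.024,"tz":0.003,"hand":1},{"tx":0.025,"ty":0.024,"tz":0.003,"hand":1},{"tx":0.025,"ty":0.024,"tz":0.003,"hand":1},{"tx":0.025,"ty":0.024,"tz":0.003,"hand":1},{"tx":0.025,"ty":0.024,"tz":0.003,"hand":1},{"tx":0.025,"ty":0.024,"tz":0.003,"hand":1},{"tx":0.025,"ty":0.024,"tz":0.003,"hand":1},{"tx":0.025,"ty":0.024,"tz":0.003,"hand":1},{"tx":0.025,"ty":0.024,"tz":0.003,"hand":1},{"tx":0.025,"ty":0.024,"tz":0.003,"hand":1},{"tx":0.025,"ty":0.024,"tz":0.003,"hand":1},{"tx":0.025,"ty":0.024,"tz":0.003,"hand":1},{"hand":1}]'
python3 - <<'E'
from h import *
im,d,W=cloud('wrist'); np.savez('w1.npz',im=im,W=W); cv2.imwrite('pics/w1.png',im)
i=vision.camera_info('wrist'); print(-np.array(i['R']).T@i['t'],i['R'],ctrl.state()['tool_pos'])
E
```

```text
[ 0.21351818 -0.51093733  0.38431898] [[ 2.73961652e-01 -9.61740245e-01 -8.45218136e-04]
 [-9.29906484e-01 -2.65117515e-01  2.54924763e-01]
 [-2.45395486e-01 -6.90536356e-02 -9.66960522e-01]] [ 0.15030179 -0.52887169  0.25700812]invalid input at $[0]: expected keys rx, ry, rz, tx, ty, tz, hand
```

View pics/w1.png

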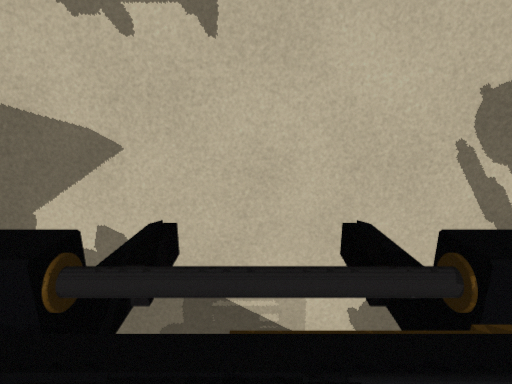

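The wrist picture shows only bench: the move was refused because every row needs all its keys. The fingers show at rows 220–300. I'll send the move again with all keys.

```bash
python3 -m handwheel '[{"rx":0,"ry":0,"rz":0,"tx":0.023,"ty":0.024,"tz":0.003,"hand":1},{"rx":0,"ry":0,"rz":0,"tx":0.023,"ty":0.024,"tz":0.003,"hand":1},{"rx":0,"ry":0,"rz":0,"tx":0.023,"ty":0.024,"tz":0.003,"hand":1},{"rx":0,"ry":0,"rz":0,"tx":0.023,"ty":0.024,"tz":0.003,"hand":1},{"rx":0,"ry":0,"rz":0,"tx":0.023,"ty":0.024,"tz":0.003,"hand":1},{"rx":0,"ry":0,"rz":0,"tx":0.023,"ty":0.024,"tz":0.003,"hand":1},{"rx":0,"ry":0,"rz":0,"tx":0.023,"ty":0.024,"tz":0.003,"hand":1},{"rx":0,"ry":0,"rz":0,"tx":0.023,"ty":0.024,"tz":0.003,"hand":1},{"rx":0,"ry":0,"rz":0,"tx":0.023,"ty":0.024,"tz":0.003,"hand":1},{"rx":0,"ry":0,"rz":0,"tx":0.023,"ty":0.024,"tz":0.003,"hand":1},{"rx":0,"ry":0,"rz":0,"tx":0.023,"ty":0.024,"tz":0.003,"hand":1},{"rx":0,"ry":0,"rz":0,"tx":0.023,"ty":0.024,"tz":0.003,"hand":1},{"rx":0,"ry":0,"rz":0,"tx":0.023,"ty":0.024,"tz":0.003,"hand":1},{"rx":0,"ry":0,"rz":0,"tx":0.023,"ty":0.024,"tz":0.003,"hand":1},{"rx":0,"ry":0,"rz":0,"tx":0,"ty":0,"tz":0,"hand":1},{"rx":0,"ry":0,"rz":0,"tx":0,"ty":0,"tz":0,"hand":1}]'
cat > bar.py <<'E'
from h import *
import sys
im,d,W=cloud('wrist'); np.savez(sys.argv[1]+'.npz',im=im,W=W); cv2.imwrite(f'pics/{sys.argv[1]}.png',im)
a=(abs(W[...,0]-.53)<.08)&(abs(W[...,1]+.19)<.08)
for lo,hi in [(.05,.062),(.062,.069),(.095,.103)]:
    P=W[a&(W[...,2]>lo)&(W[...,2]<hi)]
    if len(P):
        c=P.mean(0); ev,V=np.linalg.eigh(np.cov(P[:,:2].T))
        print(lo,len(P),c.round(4),np.degrees(np.arctan2(V[1,1],V[0,1])),cv2.minAreaRect((P[:,:2]*1000).astype(np.float32)))
E
python3 bar.py w2
```

```text
time: 2.15
tool_pos: [0.4719, -0.1933, 0.2992]
ee_rot: [0.99, 0.138, -0.0, -0.0]
contact_force: [-0.4, -0.2, -0.8]
gripper_width: 0.999
grasp_force: 0.0
0.05 3118 [ 0.5367 -0.1918  0.059 ] 77.59238978888095 ((534.477294921875, -192.43890380859375), (82.67510986328125, 82.85271453857422), 16.381824493408203)
0.062 116 [ 0.5119 -0.1863  0.0645] 171.11562578238394 ((533.1497802734375, -193.00628662109375), (63.52466583251953, 59.92647171020508), 23.09321403503418)
0.095 451 [ 0.5351 -0.1922  0.0988] 166.24948468518156 ((534.7982788085938, -192.21792602539062), (12.037726402282715, 44.0184440612793), 76.09803771972656)
```

View pics/w2.png

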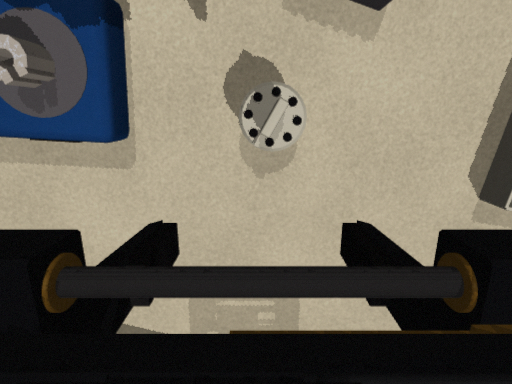

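The rotor is at (272,115), with its bar and rib running down-left. The axis measures (0.535, -0.192), rotor x is about -14°, and the disc top is at 0.059 m, which fits the given sizes. Next I look at the hub for the keyway.

```bash
python3 -m handwheel '[{"rx":0,"ry":0,"rz":-1,"tx":-0.003,"ty":0.035,"tz":0,"hand":0},{"rx":0,"ry":0,"rz":-1,"tx":-0.003,"ty":0.035,"tz":0,"hand":0},{"rx":0,"ry":0,"rz":-1,"tx":-0.003,"ty":0.035,"tz":0,"hand":0},{"rx":0,"ry":0,"rz":0,"tx":-0.003,"ty":0.035,"tz":0,"hand":0},{"rx":0,"ry":0,"rz":0,"tx":-0.003,"ty":0.035,"tz":0,"hand":0},{"rx":0,"ry":0,"rz":0,"tx":-0.003,"ty":0.035,"tz":0,"hand":0},{"rx":0,"ry":0,"rz":0,"tx":-0.003,"ty":0.035,"tz":0,"hand":0},{"rx":0,"ry":0,"rz":0,"tx":0,"ty":0.035,"tz":0,"hand":0},{"rx":0,"ry":0,"rz":0,"tx":0,"ty":0,"tz":0,"hand":0},{"rx":0,"ry":0,"rz":0,"tx":0,"ty":0,"tz":0,"hand":0}]' 30
python3 - <<'E'
from h import *
im,d,W=cloud('wrist'); np.savez('w3.npz',im=im,W=W)
a=(np.hypot(W[...,0]-.517,W[...,1]-.0845)<.04)
m=a&(abs(W[...,2]-.112)<.005); P=W[m]
print(len(P),P.mean(0),cv2.minEnclosingCircle((P[:,:2]*1000).astype(np.float32)))
v,u=np.where(m); print(u.min(),u.max(),v.min(),v.max())
c=im[max(v.min()-40,0):v.max()+40,max(u.min()-50,0):u.max()+50]
cv2.imwrite('pics/w3.png',cv2.resize(c,None,fx=4,fy=4,interpolation=cv2.INTER_CUBIC)[:600,:800])
b=(im[...,0].astype(int)>im[...,2]+40)&(abs(W[...,2]-.07)<.006)
print(cv2.minAreaRect((W[b][:,:2]*1000).astype(np.float32)))
t=(W[...,2]>.118)&(W[...,2]<.14)&(W[...,1]>.18)
if t.any(): print('tip',W[t].mean(0),W[t].min(0),W[t].max(0))
E
```

```text
time: 3.45
tool_pos: [0.4513, 0.086, 0.2994]
ee_rot: [0.994, 0.112, -0.0, 0.0]
contact_force: [0.5, 0.1, -0.2]
gripper_width: 0.007
grasp_force: 0.0
1145 [0.51785337 0.08396728 0.11204829] ((515.873779296875, 82.08854675292969), 23.56121253967285)
255 297 94 139
((524.0703125, 50.034393310546875), (165.28805541992188, 461.5379333496094), 12.580718040466309)
tip [0.50482227 0.22727616 0.12654429] [0.495906  0.2215815 0.1180527] [0.51302361 0.2355898  0.13138757]
```

View pics/w3.png

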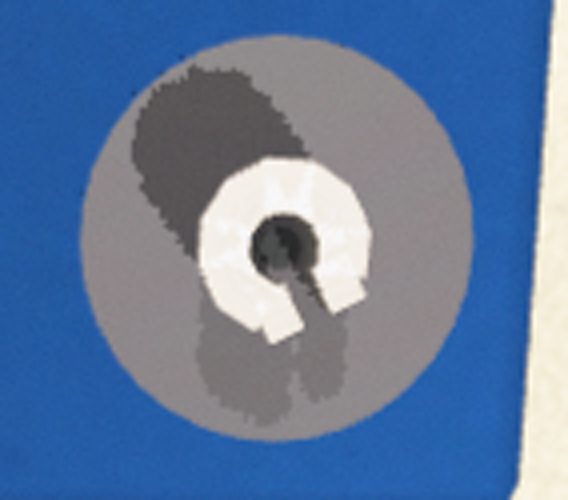

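The hub centre is near (285,246) in this crop, and the keyway points down-right through about (317,319). I'll compute the centre and keyway angle precisely from the rim points.

```bash
python3 - <<'E'
from h import *
from scipy.optimize import minimize, least_squares
z=np.load('w3.npz'); im,W=z['im'],z['W']
i=vision.camera_info('wrist'); R=np.array(i['R']); C=-R.T@i['t']
# rays of bright pixels onto plane z=.112
v,u=np.mgrid[85:150,240:315]
r=np.stack([(u-i['cx'])/i['fx'],(v-i['cy'])/i['fy'],np.ones(u.shape)],-1)@R
Q=(C+r*((.112-C[2])/r[...,2])[...,None])[...,:2]*1000
g=im[85:150,240:315].min(-1).astype(float)
b=g>185; print(b.sum())
def model(p):
    x,y=Q[...,0]-p[0],Q[...,1]-p[1]; h=np.hypot(x,y)
    s=lambda d:1/(1+np.exp(-d/.4))
    a,c=x*np.cos(p[2])+y*np.sin(p[2]),-x*np.sin(p[2])+y*np.cos(p[2])
    return s(22-h)*s(h-9)*(1-s(4-abs(c))*s(a))
f=lambda p:((model(p)-b)**2).sum()
best=min((minimize(f,[517,84,np.radians(a)],method='Nelder-Mead') for a in (200,216,230)),key=lambda o:o.fun)
print(best.x[:2],np.degrees(best.x[2]),best.fun)
E
```

```text
1127
[516.908279    83.23424691] 219.19458988278765 54.62419702999685
```

```bash
python3 -m handwheel '[{"rx":0,"ry":0,"rz":0,"tx":0.017,"ty":0.03,"tz":0,"hand":0},{"rx":0,"ry":0,"rz":0,"tx":0.017,"ty":0.03,"tz":0,"hand":0},{"rx":0,"ry":0,"rz":0,"tx":0.017,"ty":0.03,"tz":0,"hand":0},{"rx":0,"ry":0,"rz":0,"tx":0.017,"ty":0.03,"tz":0,"hand":0},{"rx":0,"ry":0,"rz":0,"tx":0.017,"ty":0.03,"tz":0,"hand":0},{"rx":0,"ry":0,"rz":0,"tx":0,"ty":0,"tz":-0.036,"hand":0},{"rx":0,"ry":0,"rz":0,"tx":0,"ty":0,"tz":-0.036,"hand":0},{"rx":0,"ry":0,"rz":0,"tx":0,"ty":0,"tz":-0.036,"hand":0},{"rx":0,"ry":0,"rz":0,"tx":0,"ty":0,"tz":-0.036,"hand":0},{"rx":0,"ry":0,"rz":0,"tx":0,"ty":0,"tz":-0.036,"hand":0},{"rx":0,"ry":0,"rz":0,"tx":0,"ty":0,"tz":0,"hand":0}]'
```

```text
time: 4.88
tool_pos: [0.5357, 0.2355, 0.1174]
ee_rot: [0.994, 0.111, -0.003, 0.0]
contact_force: [-0.0, 0.8, 0.4]
gripper_width: 0.007
grasp_force: 0.0
```

```bash
python3 -m handwheel '[{"rx":0,"ry":0,"rz":0,"tx":-0.008,"ty":-0.0018,"tz":0,"hand":0},{"rx":0,"ry":0,"rz":0,"tx":-0.008,"ty":-0.0018,"tz":0,"hand":0},{"rx":0,"ry":0,"rz":0,"tx":-0.008,"ty":-0.0018,"tz":0,"hand":0},{"rx":0,"ry":0,"rz":0,"tx":-0.008,"ty":-0.0018,"tz":0,"hand":0},{"rx":0,"ry":0,"rz":0,"tx":-0.008,"ty":-0.0018,"tz":0,"hand":0},{"rx":0,"ry":0,"rz":0,"tx":-0.008,"ty":-0.0018,"tz":0,"hand":0},{"rx":0,"ry":0,"rz":0,"tx":-0.008,"ty":-0.0018,"tz":0,"hand":0},{"rx":0,"ry":0,"rz":0,"tx":-0.004,"ty":-0.001,"tz":0,"hand":0},{"rx":0,"ry":0,"rz":0,"tx":0,"ty":0,"tz":0,"hand":0},{"rx":0,"ry":0,"rz":0,"tx":0.008,"ty":0.0018,"tz":0,"hand":0},{"rx":0,"ry":0,"rz":0,"tx":0,"ty":0,"tz":0.04,"hand":0},{"rx":0,"ry":0,"rz":0,"tx":0,"ty":0,"tz":0.04,"hand":0},{"rx":0,"ry":0,"rz":0,"tx":0,"ty":0,"tz":0.04,"hand":1},{"rx":0,"ry":0,"rz":0,"tx":0,"ty":0,"tz":0.04,"hand":1},{"rx":0,"ry":0,"rz":0,"tx":0,"ty":0,"tz":0,"hand":1}]'
python3 - <<'E'
from h import *
for n in ['scene','side']:
    im,d,W=cloud(n)
    t=(W[...,2]>.105)&(W[...,2]<.14)&(np.hypot(W[...,0]-.4855,W[...,1]-.2247)<.05)
    print(n,t.sum(),W[t].mean(0) if t.any() else '')
print(ctrl.state()['joint_pos'])
E
```

```text
time: 6.75
tool_pos: [0.4846, 0.2253, 0.282]
ee_rot: [0.994, 0.112, 0.003, -0.0]
contact_force: [-0.6, 0.3, -0.9]
gripper_width: 0.318
grasp_force: 0.0
scene 44 [0.47048607 0.22071207 0.1205034 ]
side 66 [0.46492255 0.2236432  0.1238583 ]
[2.13378158e-01 3.37403059e-01 1.30201277e+00 2.57063653e-05
 1.50339038e+00 1.55970841e+00]
```

The lever now leans to the off side (tip x about 0.467). Now to the rotor.

```bash
python3 -m handwheel '[{"rx":0,"ry":0,"rz":-2.2,"tx":0.004,"ty":-0.035,"tz":0,"hand":1},{"rx":0,"ry":0,"rz":-2.2,"tx":0.004,"ty":-0.035,"tz":0,"hand":1},{"rx":0,"ry":0,"rz":-2.2,"tx":0.004,"ty":-0.035,"tz":0,"hand":1},{"rx":0,"ry":0,"rz":-2.2,"tx":0.004,"ty":-0.035,"tz":0,"hand":1},{"rx":0,"ry":0,"rz":-2.2,"tx":0.004,"ty":-0.035,"tz":0,"hand":1},{"rx":0,"ry":0,"rz":-2.2,"tx":0.004,"ty":-0.035,"tz":0,"hand":1},{"rx":0,"ry":0,"rz":-2.2,"tx":0.004,"ty":-0.035,"tz":0,"hand":1},{"rx":0,"ry":0,"rz":-2.2,"tx":0.004,"ty":-0.035,"tz":0,"hand":1},{"rx":0,"ry":0,"rz":-2.2,"tx":0.004,"ty":-0.035,"tz":0,"hand":1},{"rx":0,"ry":0,"rz":-2.2,"tx":0.004,"ty":-0.035,"tz":0,"hand":1},{"rx":0,"ry":0,"rz":-2.4,"tx":0.005,"ty":-0.034,"tz":0,"hand":1},{"rx":0,"ry":0,"rz":-2.4,"tx":0.005,"ty":-0.033,"tz":0,"hand":1},{"rx":0,"ry":0,"rz":0,"tx":0,"ty":0,"tz":-0.05,"hand":1},{"rx":0,"ry":0,"rz":0,"tx":0,"ty":0,"tz":-0.05,"hand":1},{"rx":0,"ry":0,"rz":0,"tx":0,"ty":0,"tz":-0.04,"hand":1},{"rx":0,"ry":0,"rz":0,"tx":0,"ty":0,"tz":0,"hand":1},{"rx":0,"ry":0,"rz":0,"tx":0,"ty":0,"tz":0,"hand":1}]'
python3 bar.py w4; python3 -c "
from h import *;s=ctrl.state();print(s['tool_pos'],np.degrees(2*np.arctan2(s['ee_rot'][1],s['ee_rot'][0])))"
```

```text
time: 8.98
tool_pos: [0.5347, -0.192, 0.1404]
ee_rot: [0.993, -0.121, 0.0, 0.0]
contact_force: [-0.2, 0.5, 0.1]
gripper_width: 1.0
grasp_force: 0.0
0.05 7642 [ 0.5395 -0.1933  0.0589] 77.1297082040162 ((535.4976196289062, -192.14569091796875), (83.40910339355469, 82.29169464111328), 75.65865325927734)
0.062 66 [ 0.5365 -0.1912  0.0651] 166.13071062476394 ((535.2215576171875, -192.81582641601562), (66.96997833251953, 56.059425354003906), 24.206727981567383)
0.095 1286 [ 0.5361 -0.1925  0.0987] 166.64360795613322 ((535.3311157226562, -192.1578369140625), (11.778711318969727, 43.56215286254883), 76.57595825195312)
[ 0.53483467 -0.1921217   0.14089067] -13.936196457063275
```

```bash
python3 -m handwheel '[{"rx":0,"ry":0,"rz":0,"tx":0.0005,"ty":0,"tz":-0.028,"hand":1},{"rx":0,"ry":0,"rz":0,"tx":0,"ty":0,"tz":-0.027,"hand":1},{"rx":0,"ry":0,"rz":0,"tx":0,"ty":0,"tz":0,"hand":0},{"rx":0,"ry":0,"rz":0,"tx":0,"ty":0,"tz":0,"hand":0},{"rx":0,"ry":0,"rz":0,"tx":0,"ty":0,"tz":0,"hand":0},{"rx":0,"ry":0,"rz":0,"tx":0,"ty":0,"tz":0,"hand":0},{"rx":0,"ry":0,"rz":0,"tx":0,"ty":0,"tz":0,"hand":0},{"rx":0,"ry":0,"rz":0,"tx":0,"ty":0,"tz":0,"hand":0},{"rx":0,"ry":0,"rz":0,"tx":0,"ty":0,"tz":0,"hand":0},{"rx":0,"ry":0,"rz":0,"tx":0,"ty":0,"tz":0,"hand":0}]' 50
```

```text
time: 10.28
tool_pos: [0.5348, -0.1919, 0.0844]
ee_rot: [0.993, -0.121, -0.0, 0.0]
contact_force: [-0.5, 0.3, 0.4]
gripper_width: 0.134
grasp_force: 50.0
```

```bash
python3 -m handwheel '[{"rx":0,"ry":0,"rz":0,"tx":0,"ty":0,"tz":0.02,"hand":0},{"rx":0,"ry":0,"rz":0,"tx":0,"ty":0,"tz":0.035,"hand":0},{"rx":0,"ry":0,"rz":0,"tx":0,"ty":0,"tz":0.035,"hand":0},{"rx":0,"ry":0,"rz":0,"tx":0,"ty":0,"tz":0.035,"hand":0},{"rx":0,"ry":0,"rz":0,"tx":0,"ty":0,"tz":0.035,"hand":0},{"rx":0,"ry":0,"rz":0,"tx":0,"ty":0,"tz":0,"hand":0},{"rx":0,"ry":0,"rz":5.3,"tx":-0.0018,"ty":0.0275,"tz":0,"hand":0},{"rx":0,"ry":0,"rz":5.3,"tx":-0.0018,"ty":0.0275,"tz":0,"hand":0},{"rx":0,"ry":0,"rz":5.3,"tx":-0.0018,"ty":0.0275,"tz":0,"hand":0},{"rx":0,"ry":0,"rz":5.3,"tx":-0.0018,"ty":0.0275,"tz":0,"hand":0},{"rx":0,"ry":0,"rz":5.3,"tx":-0.0018,"ty":0.0275,"tz":0,"hand":0},{"rx":0,"ry":0,"rz":5.3,"tx":-0.0018,"ty":0.0275,"tz":0,"hand":0},{"rx":0,"ry":0,"rz":5.3,"tx":-0.0018,"ty":0.0275,"tz":0,"hand":0},{"rx":0,"ry":0,"rz":5.3,"tx":-0.0018,"ty":0.0275,"tz":0,"hand":0},{"rx":0,"ry":0,"rz":5.3,"tx":-0.0018,"ty":0.0275,"tz":0,"hand":0},{"rx":0,"ry":0,"rz":5.3,"tx":-0.0018,"ty":0.0275,"tz":0,"hand":0},{"rx":0,"ry":0,"rz":0,"tx":0,"ty":0,"tz":0,"hand":0},{"rx":0,"ry":0,"rz":0,"tx":0,"ty":0,"tz":0,"hand":0}]'
python3 - <<'E'
from h import *
s=ctrl.state();q=s['ee_rot'];print(s['tool_pos'],np.degrees(2*np.arctan2(q[1],q[0])),q,s['contact_force'])
im,d,W=cloud('wrist'); np.savez('w5.npz',im=im,W=W); cv2.imwrite('pics/w5.png',im)
z=s['tool_pos'][2]
a=np.hypot(W[...,0]-s['tool_pos'][0],W[...,1]-s['tool_pos'][1])<.06
for lo,hi in [(-.035,-.02),(.008,.02)]:
    P=W[a&(W[...,2]>z+lo)&(W[...,2]<z+hi)]
    if len(P)>3: print(lo,len(P),P.mean(0),cv2.minAreaRect((P[:,:2]*1000).astype(np.float32)),cv2.minEnclosingCircle((P[:,:2]*1000).astype(np.float32)))
E
```

```text
time: 12.52
tool_pos: [0.5166, 0.0827, 0.2434]
ee_rot: [0.943, 0.334, -0.001, -0.0]
contact_force: [0.1, -0.9, -1.2]
gripper_width: 0.135
grasp_force: 50.0
[0.51661736 0.08269022 0.24343987] 38.988392682989904 [ 9.42674955e-01  3.33711253e-01 -8.31948993e-04 -1.91705994e-04] [ 0.12896744 -0.88939233 -1.17473633]
-0.035 7129 [0.53375491 0.0963347  0.21773698] ((532.3368530273438, 95.2283935546875), (43.7434196472168, 83.5303955078125), 39.058555603027344) ((518.0594482421875, 83.64258575439453), 41.7679443359375)
0.008 2481 [0.52265266 0.08720915 0.25755034] ((516.07763671875, 86.86385345458984), (43.31345748901367, 35.64152526855469), 14.767470359802246) ((517.140625, 82.6917953491211), 22.175046920776367)
```

View pics/w5.png

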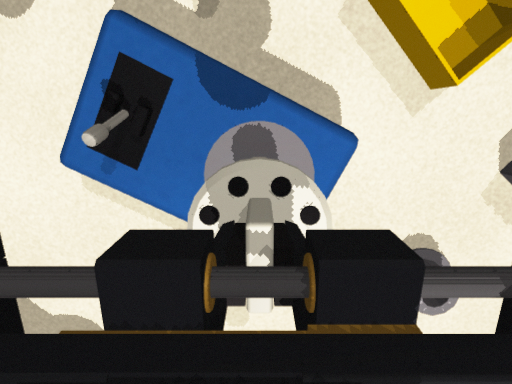

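The rotor hangs upright in the hand (disc near (258,205)) above the hub disc, and the lever is off at (92,135). Now I lower it into the bore.

```bash
python3 -m handwheel '[{"rx":0,"ry":0,"rz":0,"tx":0,"ty":0.0005,"tz":-0.02,"hand":0},{"rx":0,"ry":0,"rz":0,"tx":0,"ty":0,"tz":-0.02,"hand":0},{"rx":0,"ry":0,"rz":0,"tx":0,"ty":0,"tz":-0.01,"hand":0},{"rx":0,"ry":0,"rz":0,"tx":0,"ty":0,"tz":-0.005,"hand":0},{"rx":0,"ry":0,"rz":0,"tx":0,"ty":0,"tz":-0.004,"hand":0},{"rx":0,"ry":0,"rz":0,"tx":0,"ty":0,"tz":-0.004,"hand":0},{"rx":0,"ry":0,"rz":0,"tx":0,"ty":0,"tz":0,"hand":0}]'
```

```text
time: 13.45
tool_pos: [0.5168, 0.0837, 0.1814]
ee_rot: [0.942, 0.334, -0.0, -0.0]
contact_force: [-0.3, 0.1, -1.9]
gripper_width: 0.134
grasp_force: 50.0
```

```bash
python3 -m handwheel '[{"rx":0,"ry":0,"rz":0,"tx":0,"ty":0,"tz":-0.003,"hand":0},{"rx":0,"ry":0,"rz":0,"tx":0,"ty":0,"tz":-0.003,"hand":0},{"rx":0,"ry":0,"rz":0,"tx":0,"ty":0,"tz":-0.002,"hand":0},{"rx":0,"ry":0,"rz":0,"tx":0,"ty":0,"tz":-0.002,"hand":0},{"rx":0,"ry":0,"rz":0,"tx":0,"ty":0,"tz":0,"hand":0}]'
```

```text
time: 14.08
tool_pos: [0.5167, 0.0836, 0.1713]
ee_rot: [0.942, 0.334, -0.0, -0.0]
contact_force: [-0.2, 0.6, -1.3]
gripper_width: 0.13
grasp_force: 50.0
```

There is no contact at 0.171, below the 0.175 where the key would stand on the rim, so the key has entered the keyway. I keep going down.

```bash
python3 -m handwheel '[{"rx":0,"ry":0,"rz":0,"tx":0,"ty":0,"tz":-0.003,"hand":0},{"rx":0,"ry":0,"rz":0,"tx":0,"ty":0,"tz":-0.003,"hand":0},{"rx":0,"ry":0,"rz":0,"tx":0,"ty":0,"tz":-0.003,"hand":0},{"rx":0,"ry":0,"rz":0,"tx":0,"ty":0,"tz":-0.003,"hand":0},{"rx":0,"ry":0,"rz":0,"tx":0,"ty":0,"tz":-0.002,"hand":0},{"rx":0,"ry":0,"rz":0,"tx":0,"ty":0,"tz":-0.002,"hand":0},{"rx":0,"ry":0,"rz":0,"tx":0,"ty":0,"tz":0,"hand":0}]'
```

```text
time: 14.95
tool_pos: [0.5169, 0.0836, 0.1555]
ee_rot: [0.942, 0.334, 0.0, 0.0]
contact_force: [-1.0, -0.3, 5.5]
gripper_width: 0.135
grasp_force: 50.0
```

```bash
python3 -m handwheel '[{"rx":0,"ry":0,"rz":0,"tx":0,"ty":0,"tz":-0.002,"hand":0},{"rx":0,"ry":0,"rz":0,"tx":0,"ty":0,"tz":-0.0015,"hand":0},{"rx":0,"ry":0,"rz":0,"tx":0,"ty":0,"tz":-0.001,"hand":0},{"rx":0,"ry":0,"rz":0,"tx":0,"ty":0,"tz":0,"hand":0}]'; python3 -m handwheel '[{"rx":0,"ry":0,"rz":0,"tx":0,"ty":0,"tz":-0.0005,"hand":0},{"rx":0,"ry":0,"rz":0,"tx":0,"ty":0,"tz":0,"hand":0}]'
```

```text
time: 15.45
tool_pos: [0.5169, 0.0837, 0.1514]
ee_rot: [0.942, 0.334, 0.0, 0.0]
contact_force: [-1.4, -0.3, 8.3]
gripper_width: 0.135
grasp_force: 50.0
time: 15.7
tool_pos: [0.5169, 0.0837, 0.1513]
ee_rot: [0.942, 0.334, 0.001, 0.0]
contact_force: [-4.0, -0.1, 12.0]
gripper_width: 0.132
grasp_force: 50.0
```

```bash
python3 -m handwheel '[{"rx":0,"ry":0,"rz":0,"tx":0,"ty":0,"tz":-0.0005,"hand":0},{"rx":0,"ry":0,"rz":0,"tx":0,"ty":0,"tz":0,"hand":0},{"rx":0,"ry":0,"rz":0,"tx":0,"ty":0,"tz":0,"hand":0}]'
python3 - <<'E'
from h import *
for n in ['wrist','scene','side']:
    im,d,W=cloud(n)
    a=(np.hypot(W[...,0]-.517,W[...,1]-.0835)<.04)&(W[...,2]>.12)&(W[...,2]<.132)&(im.min(-1)>90)
    t=(W[...,2]>.105)&(W[...,2]<.14)&(np.hypot(W[...,0]-.4855,W[...,1]-.2247)<.05)
    print(n,a.sum(),np.median(W[a][:,2]) if a.any() else '',t.sum(),W[t].mean(0) if t.any() else '')
s=ctrl.state();print(s['tool_pos'],s['contact_force'],s['moment'])
E
```

```text
time: 16.08
tool_pos: [0.5169, 0.0837, 0.1513]
ee_rot: [0.942, 0.334, 0.001, 0.0]
contact_force: [-5.3, -0.0, 16.7]
gripper_width: 0.13
grasp_force: 50.0
wrist 5006 0.12584603596898947 908 [0.47154832 0.21784116 0.11841318]
scene 209 0.12487218088625035 46 [0.47098703 0.22078588 0.12017581]
side 41 0.1247642493715371 65 [0.46495511 0.22363056 0.12405895]
[0.51693033 0.0836651  0.15128649] [-5.33674052  0.1223133  17.3007735 ] [ 0.02472428  0.92720183 -0.03504558]
```

The disc top is at 0.126 m, exactly home (0.112 + 0.014). It presses with about 17 N, the lever is off and the grip is firm, so I hand it in.

```bash
python3 -c "
from bench import ctrl; print(ctrl.hand_in())"
```

```text
the job is handed in; nothing more can be done
None
```

I switched the lever off first, then seated the rotor fully home with its key in the keyway and handed the job in at about 16 s, still gripping it at 50 N and pressing down with about 17 N; the hand-in returned no verdict.

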